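Find the unlatched bay panel and push it open

TASK

One of the four identical black panels in the top of the chassis is unlatched: press the orange dots until you find the panel that rocks, then push that panel open until it stands upright or leans past it. Use only the fingertips or the outside of the fingers: do not pull the panel up out of its seat, pick anything up, or shift the loose things around it, and finish clear of everything.

Things in the scene. Friction and masses are not known exactly. Their poses are not given: they have to be found in the camera images.
- chassis: aluminium chassis fixed to the bench, 201 mm deep (x), 436 mm wide with end fins (y), flat top 100 mm up. Origin on the bench straight below the panels' pivot line; x points away from the robot, y to the left along the row, z up. Top runs from x = -93 to +108 mm; four flush panels lie in it; behind them, from x = 53 mm, is a ledge with loose parts up to 28 mm tall.
- pivot_line (a point): point fixed to the chassis, 97.5 mm up, mid-row on the pivot line, which runs along chassis y. Axes as the chassis. Four identical black panels, 92 mm apart in y, each 115 (x) x 83 (y) x 5 mm, from x = -65 mm (near edge) to +50 mm (far edge). Any one is unlatched and pivots here; three are rigid. Under each the bay is open, x = -68 to +53 mm, 84 mm wide, clear to 65 mm down.
- dot_1 (a point): point fixed to the chassis's top at the centre of the orange press dot (22 mm across) of the leftmost panel seen from the robot: 32 mm beyond the pivot line, on the panel's centre line. It does not move with the panel. Pressed here, a latched panel does not yield; the unlatched one sinks under 2 to 5 N and its near edge rises.
- dot_2 (a point): point fixed to the chassis's top at the centre of the orange press dot (22 mm across) of the second from the left panel seen from the robot: 32 mm beyond the pivot line, on the panel's centre line. It does not move with the panel. Pressed here, a latched panel does not yield; the unlatched one sinks under 2 to 5 N and its near edge rises.
- dot_3 (a point): point fixed to the chassis's top at the centre of the orange press dot (22 mm across) of the third from the left panel seen from the robot: 32 mm beyond the pivot line, on the panel's centre line. It does not move with the panel. Pressed here, a latched panel does not yield; the unlatched one sinks under 2 to 5 N and its near edge rises.
- dot_4 (a point): point fixed to the chassis's top at the centre of the orange press dot (22 mm across) of the rightmost panel seen from the robot: 32 mm beyond the pivot line, on the panel's centre line. It does not move with the panel. Pressed here, a latched panel does not yield; the unlatched one sinks under 2 to 5 N and its near edge rises.
- loose_panel (a joint): tilt (rad) of the unlatched panel, whichever it is. 0: shut, flush. Grows as the dot end sinks into the bay and the near edge rises and swings over, away from the robot; 1.57: upright, 65 mm above the pivot; stop at 1.75; near part sags only to -0.04. Friction (0.05 N m) keeps it where left. Dot pressed 30 mm down: about 0.8 to 1 rad; then push the raised edge on along its arc.
- panel_seat (a joint): how far, in m, the unlatched panel has been pulled up out of its seat, hinge and all; 0: seated. It takes over 20 N of upward pull to move it 5 mm.
- capacitor: loose blue round capacitor, standing, 24 mm diameter, 28 mm tall; on the chassis's rear ledge; origin under its centre
- tape: loose yellow roll of tape lying flat, 48 mm diameter, 19 mm tall; on the rear ledge; origin under its centre
- heatsink: loose small finned aluminium heat sink, 30 x 40 x 24 mm; on the rear ledge; origin under its centre
- bottle: loose white bottle with a blue label, 68 mm diameter, 190 mm tall, standing on the bench left of the chassis; origin under its centre
- screwdriver: loose screwdriver lying on the bench right of the chassis; origin under its middle
- transformer: loose brass and copper mains transformer, 100 x 95 x 65 mm, 1.5 kg, on the bench left of the chassis; origin under its centre
- tray: loose grey parts tray, 110 x 150 x 35 mm, on the bench right of the chassis; origin under its centre

How it is judged:
On the way, in this order (a step that is already met when the one before it is completed fails the run):
1. the unlatched panel has rocked: it is tilted by more than 0.2 rad (value of joint loose_panel above 0.2 rad), for 0.1 s.
2. the unlatched panel is pushed open: tilted by more than 1.3 rad (value of joint loose_panel above 1.3 rad), for 0.2 s.
At the end, for the whole second after the job is handed in: The unlatched panel stands open, tilted more than 1.3 rad (75 degrees) and at rest, still in its seat (less than 4 mm up); every loose thing is within 30 mm of where it was (value of joint loose_panel above 1.3 rad and velocity of joint loose_panel between -0.1 and 0.1 rad/s and value of joint panel_seat below 0.004 m and distance of each of capacitor, tape, heatsink, bottle, screwdriver, transformer, tray from where it was at the start of the episode below 0.03 m); the robot touches nothing.
It fails at once if the panel is pulled up out of its seat by more than 6 mm (value of joint panel_seat above 0.006 m).
It fails at once if a loose thing is lifted, carried or shifted by more than 30 mm (distance of any of capacitor, tape, heatsink, bottle, screwdriver, transformer, tray from where it was at the start of the episode above 0.03 m).
It also fails if it takes over 58 s, if anything falls off the work surface, if the arm or the gripper's body presses on something with over 40 N, if the wrist force passes 120 N, or if a joint passes its speed limit or range.

ROBOT

A 6-joint arm with a two-finger parallel gripper is mounted at the origin on the work surface. World frame = base frame: x ahead of the robot, y to its left, z up, the work surface at z = 0. Lengths are in m, angles in rad, forces in N, time in s.
With the tool pointing down it reaches from about 0.275 to 0.825 m from the base axis. Payload 4.9 kg.
Tool frame: the origin (TCP) lies midway between the tips of the shut fingers; the grasp point (between the pads) lies 19 mm behind it (bot.grip_depth is the distance from the TCP to the grasp point, in m); y points along the fingers, x is the direction in which the jaws open and shut, and the axes are right-handed (so a half turn about y gives the same grasp; the last joint's range is limited). The gripper opens to 85 mm and grips with 20 to 120 N. Pads are 22 mm wide; open, the fingers measure 114 mm over their backs; the gripper's body (76 mm by 85 mm) begins 54 mm behind the grasp point. The pads swing forward as they close: fully open they stand 13 mm farther back than shut.
Start: joints at [1.135, 0.326, -0.193, 1.052, 0, 1.437], TCP at [0.163, 0.525, 0.231] pointing down, gripper open.
Joint ranges: [-2.65, 2.65], [-0.97, 1.79], [-1.3, 1.35], [-1.93, 2.1], [-1.47, 1.37], [-3.14, 3.14]. Speed limits (rad/s): [2.57, 2.57, 3.14, 3.14, 3.14, 3.14].

INTERFACE

Orientations are given as a unit quaternion [w, x, y, z].
In Python, from cell import bot gives the robot as it stands. Calls block until the motion is done:
- bot.move_pose(position, orientation): joint-space move of the TCP to a pose.
- bot.move_linear(position, speed=0.15, rotation=None, until_force=None): straight line of the TCP; rotation=None keeps the orientation; speed is the mean speed in m/s. With until_force (N) it stops when the force on the tool has changed by that much, and returns True; else False.
- bot.goto_joints(angles): joint-space move.
- bot.set_gripper(opening, grasp_force=None): opening from 0.0 (shut) to 1.0 (fully open); grasp_force is the grip in N (None keeps the last); returns when the fingers have stopped.
- bot.wait(seconds).
- bot.solve_ik(position, orientation): joint angles nearest the present ones, or None.
- bot.camera(name): name is "scene" or "top" or "wrist"; returns the picture (420x560x3 uint8, red, green, blue); there is no depth.
- bot.calibration(name): a dict with "mtx" (3x3 intrinsics, pixels), "extrinsics" (4x4, takes a point from world to camera coordinates); the wrist camera has in their place "hand_eye" (4x4, takes a point from camera to tool coordinates, whose origin is the TCP and whose axes are the tool frame's). Camera axes: x right, y down, z forward; pixel columns grow to the right and rows downward; lengths in m; the calibration is good to about 2 mm. A picture is of the moment at which its call begins: read the wrist's pose just before it. calibration takes no time and is no camera call.
A pose or a line that the arm cannot do raises bot.PlanningError and nothing moves.
- bot.close_job(): hands the job in, once; it reports no verdict.
Trained networks look in the newest picture that a camera, given by its name, has taken for a name from the list of things; names that differ only in an ending like _2 or _b are one class to them, and where a whole thing is asked for, a point or a joint stands for the part that bears it (a point fixed in the world has none). Each returns a list of dicts, best first, with "confidence" (0 to 1); they miss things now and then, are a little off and sometimes report something else, mostly with a low value. They report only what shows in the picture. A call takes as long as a camera call.
- bot.search_frame(camera, thing): "bbox" ([left, top, width, height] in pixels, round what is visible of it).
Readings, each from a call of its own:
- bot.read_clock(): time.
- bot.read_joint_positions(): joint angles.
- bot.read_joint_vel(): joint speeds.
- bot.read_joint_efforts(): joint torques, N m.
- bot.read_position(): TCP position.
- bot.read_tool_rot(): TCP orientation.
- bot.read_ft_force(): force on the tool from outside, world axes, zero at the start.
- bot.read_moment(): the same for the moment, N m.
- bot.read_gripper_width(): opening from 0.0 (shut) to 1.0 (fully open).
Only numpy, scipy, OpenCV 4.12 (cv2) and the standard library are available. Lean on these libraries where they do the work, as an engineer would, in place of code of your own. Each camera call takes 0.05 s, during which the arm holds its last target. There are 200 camera calls.

## Working session

There is one attempt and no reset: what is moved stays moved. The work goes in short steps, each a Python script; the robot and the scene stay as the last script left them, time stands still between calls to the robot, and variables do not carry over. Pictures are saved under pics/ and viewed, about 8 in all and at most 12, crops included, and the job is handed in when it is done.

```bash
mkdir -p pics; ls; python3 - <<'E'
from cell import bot
import cv2,numpy as np
a=bot.camera("scene");b=bot.camera("top")
cv2.imwrite("pics/s1.png",a[:,:,::-1]);cv2.imwrite("pics/t1.png",b[:,:,::-1])
for c in("scene","top"):
  k=bot.calibration(c);print(c,np.round(k["mtx"],1).tolist(),np.round(k["extrinsics"],3).tolist())
  for t in("dot_1","chassis","loose_panel","capacitor","tape","heatsink","bottle"):
    print(t,[(np.round(d["bbox"]).tolist(),round(d["confidence"],2)) for d in bot.search_frame(c,t)][:6])
print(bot.read_tool_rot(),bot.read_clock())
E
```

```text
pics
scene [[410.8, 0.0, 275.7], [0.0, 410.8, 213.2], [0.0, 0.0, 1.0]] [[-0.676, 0.737, 0.014, 0.349], [0.561, 0.527, -0.639, -0.274], [-0.478, -0.423, -0.769, 1.338], [0.0, 0.0, 0.0, 1.0]]
dot_1 [([171.0, 154.0, 172.0, 158.0], 0.73)]
chassis [([169.0, 152.0, 172.0, 160.0], 0.97), ([208.0, 208.0, 20.0, 20.0], 0.71)]
loose_panel [([213.0, 178.0, 59.0, 40.0], 0.58)]
capacitor [([193.0, 190.0, 7.0, 13.0], 0.43), ([171.0, 149.0, 170.0, 164.0], 0.35)]
tape [([241.0, 242.0, 20.0, 22.0], 0.77), ([389.0, 300.0, 51.0, 64.0], 0.62)]
heatsink [([208.0, 205.0, 18.0, 24.0], 0.56)]
bottle []
top [[450.6, 0.0, 283.8], [0.0, 450.6, 217.0], [0.0, 0.0, 1.0]] [[-0.097, -0.995, 0.002, 0.051], [-0.975, 0.094, -0.202, 0.553], [0.201, -0.021, -0.979, 1.229], [0.0, 0.0, 0.0, 1.0]]
dot_1 [([206.0, 163.0, 159.0, 77.0], 0.66), ([285.0, 182.0, 29.0, 38.0], 0.24)]
chassis [([207.0, 161.0, 155.0, 78.0], 0.85)]
loose_panel [([285.0, 185.0, 29.0, 40.0], 0.88)]
capacitor []
tape [([384.0, 162.0, 61.0, 51.0], 0.75), ([240.0, 158.0, 17.0, 16.0], 0.45)]
heatsink [([288.0, 166.0, 15.0, 8.0], 0.67), ([211.0, 160.0, 155.0, 78.0], 0.41)]
bottle [([104.0, 200.0, 41.0, 31.0], 0.63)]
[ 0.56949874 -0.56948008 -0.41917149  0.41911679] 0.8
```

```bash
python3 - <<'E'
import cv2
b=cv2.imread("pics/t1.png")[130:270,80:460];cv2.imwrite("pics/t1c.png",cv2.resize(b,None,fx=2.1,fy=2.1,interpolation=2))
E
```

```text
(no output)
```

View pics/t1c.png

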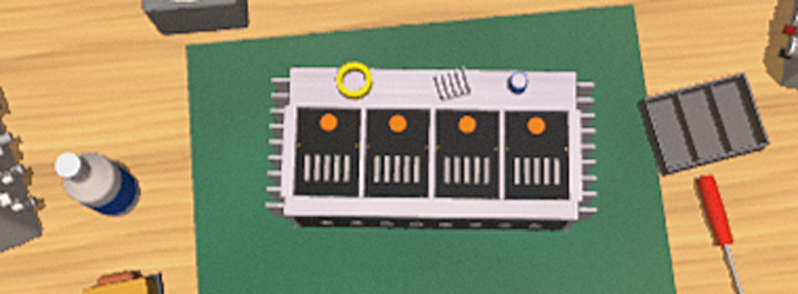

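View pics/s1.png

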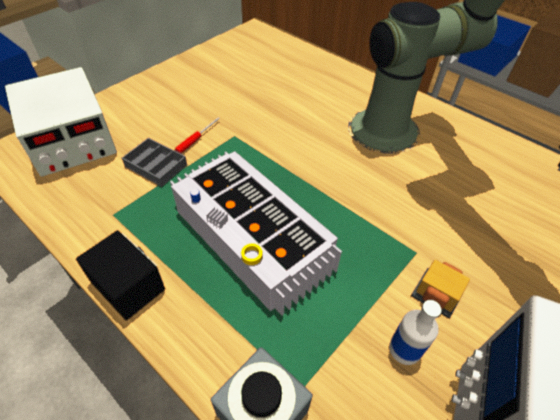

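The top view shows the four orange dots in a row at crop (328,122), (398,124), (467,125) and (536,126). The tape is behind panels 1 and 2, the heat sink behind 3 and the capacitor behind 4. In the scene view dot 1 is the lowest, at (281,253), next to the tape. Next I'll segment the dots in both views and triangulate them.

```bash
cat >h.py <<'E'
from cell import bot
import cv2,numpy as np
def blobs(img,lo,hi,box,amin=15):
    hsv=cv2.cvtColor(img,cv2.COLOR_RGB2HSV);m=cv2.inRange(hsv,lo,hi);k=np.zeros_like(m)
    x,y,w,h=box;k[y:y+h,x:x+w]=m[y:y+h,x:x+w]
    n,_,st,c=cv2.connectedComponentsWithStats(k)
    return [(c[i],st[i,4]) for i in range(1,n) if st[i,4]>=amin]
def P(c):
    k=bot.calibration(c);return k["mtx"]@np.array(k["extrinsics"])[:3]
E
python3 - <<'E'
from h import *
R=lambda f:cv2.imread(f)[:,:,::-1].copy()
s=blobs(R("pics/s1.png"),(8,170,120),(20,255,255),(170,150,175,165));t=blobs(R("pics/t1.png"),(8,170,120),(20,255,255),(205,155,160,80))
s=sorted(s,key=lambda q:-q[0][1]);t=sorted(t,key=lambda q:q[0][0])
for q in s:print("s",np.round(q[0],1),q[1])
for q in t:print("t",np.round(q[0],1),q[1])
if len(s)==len(t)==4:
  X=cv2.triangulatePoints(P("scene"),P("top"),np.array([q[0] for q in s]).T,np.array([q[0] for q in t]).T)
  X=(X[:3]/X[3]).T;print(np.round(X,4))
  d=X[3]-X[0];print(np.linalg.norm(d)/3,np.degrees(np.arctan2(d[0],-d[1])))
  m=X.mean(0);ey=-d/np.linalg.norm(d);yaw=np.arctan2(-ey[0],ey[1])
  print("mean",m,"yaw",yaw)
E
```

```text
s [280.7 252.2] 85
s [254.  226.9] 79
s [229.9 204. ] 68
s [207.7 182.9] 59
t [236.1 187.7] 53
t [268.9 188.4] 55
t [302.1 188.7] 53
t [334.9 189.4] 55
[[ 0.641   0.1241  0.1033]
 [ 0.6305  0.0329  0.1032]
 [ 0.6205 -0.0585  0.1031]
 [ 0.61   -0.1496  0.1029]]
0.0918200889089001 -6.461003270838441
mean [ 0.62549415 -0.01275021  0.10312965] yaw -0.11276578005825375
```

```bash
cat >>h.py <<'E'
from scipy.spatial.transform import Rotation as Rn
yaw=-0.1128;ex=np.array([np.cos(yaw),np.sin(yaw),0]);ey=np.array([-np.sin(yaw),np.cos(yaw),0])
D=np.array([.6255,-.01275,0])   # mean of dots
O=D-.032*ex                     # chassis origin on the bench
def W(x,y,z): return O+x*ex+y*ey+np.array([0,0,z])
def quat(s):
    y=np.array([0,0,-1.]);x=s*ey;q=Rn.from_matrix(np.column_stack([x,y,np.cross(x,y)])).as_quat()
    return [q[3],*q[:3]]
Y=[.138,.046,-.046,-.138]
E
python3 - <<'E'
from h import *
bot.set_gripper(0.0)
p=np.array(bot.read_position());bot.move_linear([p[0],p[1],.32])
j0=np.array(bot.read_joint_positions());best=None
for s in(1,-1):
    j=bot.solve_ik(W(.032,Y[0],.30),quat(s))
    if j is not None: 
        print(s,np.round(np.array(j)-j0,2))
        c=np.abs(np.array(j)-j0).max()
        if best is None or c<best[0]:best=(c,s)
s=best[1];open("h.py","a").write(f"S={s};Q=quat(S)\n")
bot.move_pose(W(.032,Y[0],.30),quat(s))
for i in range(4):
    bot.move_linear(W(.032,Y[i],.115),speed=.25)
    f0=np.array(bot.read_ft_force())
    hit=bot.move_linear(W(.032,Y[i],.088),speed=.025,until_force=9)
    p=np.array(bot.read_position());print(i+1,hit,np.round(p,4),np.round(np.array(bot.read_ft_force())-f0,1),bot.read_clock())
    if not hit or p[2]<.094: print("LOOSE",i+1);break
    bot.move_linear(W(.032,Y[i],.115),speed=.2)
E
```

```text
1 [-1.06  0.21  0.27  0.06  0.   -1.25]
-1 [-1.06  0.21  0.27  0.06  0.   -4.39]
1 True [0.6409 0.1243 0.1001] [-1.8 -0.3  4.3] 6.1083
2 True [0.6306 0.0333 0.1001] [-0.6 -0.9  5.5] 7.5417
3 False [ 0.6204 -0.0586  0.0879] [-0.  -0.4  0.2] 9.5417
LOOSE 3
```

Panels 1 and 2 held rigid at z = 0.100. Panel 3 sank 12 mm almost freely, so I'll press on and check it with a picture.

```bash
python3 - <<'E'
from h import *
print(bot.move_linear(W(.032,Y[2],.066),speed=.04,until_force=20),bot.read_position(),bot.read_ft_force())
bot.move_linear(W(.032,Y[2],.19),speed=.15)
bot.move_linear(W(-.095,Y[2],.19),speed=.2)
a=bot.camera("scene");b=bot.camera("top");print(bot.read_clock())
o=np.hstack([cv2.resize(a[130:310,150:350],(400,360),interpolation=2),cv2.resize(b[130:265,205:355],(400,360),interpolation=2)])
cv2.imwrite("pics/o2.png",o[:,:,::-1])
E
```

```text
False [ 0.61969244 -0.05831804  0.06538394] [-0.0255404   0.48637346 -0.52443504]
12.1
```

View pics/o2.png

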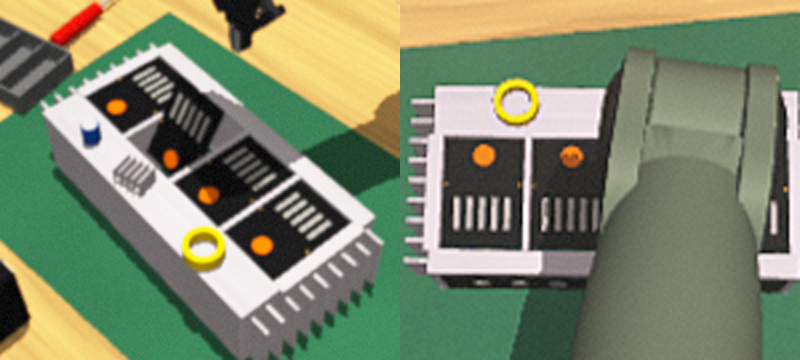

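The left half shows panel 3 standing half open, with its near edge raised to about (180,105). The loose parts haven't moved. Next I'll push the raised edge over from the robot side.

```bash
python3 - <<'E'
from h import *
bot.move_linear(W(-.095,Y[2],.1275),speed=.15)
f0=np.array(bot.read_ft_force())
for x in(-.06,-.04,-.025,-.011):
    h=bot.move_linear(W(x,Y[2],.1275),speed=.04,until_force=15)
    print(x,h,np.round(ex@(np.array(bot.read_position())-O),4),np.round(np.array(bot.read_ft_force())-f0,1))
    if h:break
bot.move_linear(W(-.095,Y[2],.1275),speed=.15)
bot.move_linear(W(-.15,Y[2],.28),speed=.2)
bot.move_linear(W(-.22,Y[2],.28),speed=.2)
a=bot.camera("scene");b=bot.camera("top");print(bot.read_clock())
o=np.hstack([cv2.resize(a[130:310,150:350],(400,360),interpolation=2),cv2.resize(b[130:265,205:355],(400,360),interpolation=2)])
cv2.imwrite("pics/o3.png",o[:,:,::-1])
E
```

```text
-0.06 False -0.0603 [-0.1  0.3  0.1]
-0.04 False -0.0397 [-0.3  0.1  1. ]
-0.025 False -0.0246 [-0.   0.6  0.2]
-0.011 False -0.0105 [-0.   0.1  0.3]
17.6333
```

View pics/o3.png

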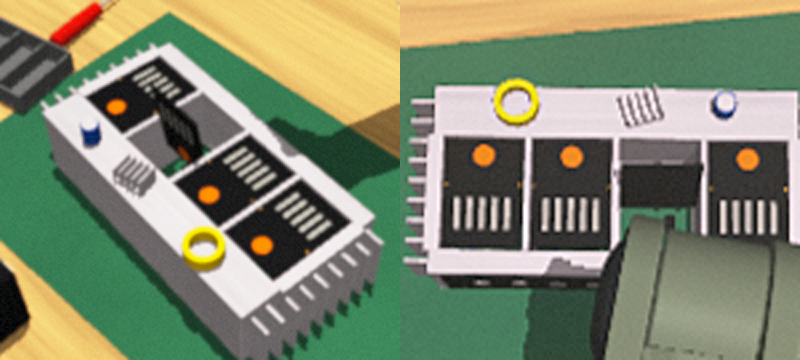

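The panel looks upright, clear of the arm and the parts. To put a number on the tilt, I'll project the panel at several angles and compare with the picture.

```bash
python3 - <<'E'
from h import *
im=cv2.imread("pics/o3.png")
def pj(c,X):
    u=P(c)@np.append(X,1);u=u[:2]/u[2]
    return np.round([(u[0]-150)*2,(u[1]-130)*2] if c=="scene" else [400+(u[0]-205)*400/150,(u[1]-130)*360/135])
for t in(1.2,1.3,1.4,1.5,1.6,1.7):
    r=[pj(c,W(-.065*np.cos(t),Y[2]+d,.0975+.065*np.sin(t))) for c in("scene","top") for d in(.0415,-.0415)]
    print(t,[v.tolist() for v in r])
o=np.hstack([cv2.resize(im[70:200,80:260],None,fx=2.2,fy=2.2,interpolation=2),cv2.resize(im[120:250,590:770],None,fx=2.2,fy=2.2,interpolation=2)])
cv2.imwrite("pics/o4.png",o)
E
```

```text
1.2 [[216.0, 114.0], [172.0, 75.0], [618.0, 197.0], [702.0, 198.0]]
1.3 [[211.0, 115.0], [167.0, 76.0], [618.0, 190.0], [702.0, 191.0]]
1.4 [[207.0, 117.0], [163.0, 78.0], [618.0, 183.0], [702.0, 185.0]]
1.5 [[203.0, 119.0], [159.0, 80.0], [618.0, 177.0], [702.0, 178.0]]
1.6 [[198.0, 121.0], [154.0, 82.0], [618.0, 170.0], [702.0, 172.0]]
1.7 [[194.0, 124.0], [150.0, 85.0], [618.0, 164.0], [702.0, 166.0]]
```

View pics/o4.png

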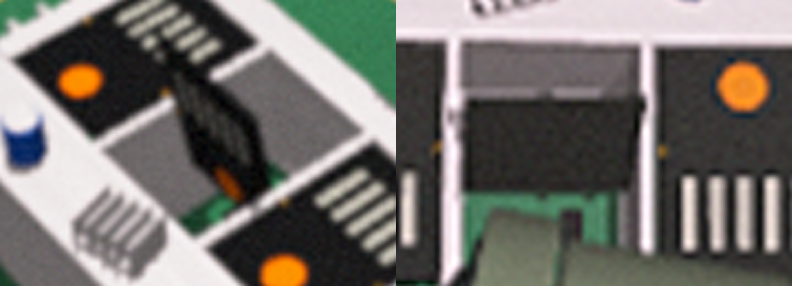

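```bash
python3 -c "
from cell import bot
print(bot.read_ft_force(),bot.read_clock());bot.close_job()"
```

```text
[0.6111542  0.41046738 0.273327  ] 17.6333
the job is handed in; nothing more can be done
```

The unlatched panel was the third from the left. It now stands open, and I handed the job in at 17.6 s of the 58 s allowed.

- **Finding it:** with the fingers shut, dots 1 and 2 stopped hard at z = 0.100 m. Dot 3 sank 12 mm almost without resistance, so I did not press dot 4.
- **Opening it:** I pressed dot 3 to about 35 mm below the top. I then pushed the raised near edge over from the robot side with the outside of the fingers. Force on the tool changed by about 1 N at most in the readings between push steps.
- **Tilt:** in the top view the raised edge matches about 1.65–1.7 rad. The scene view fits less well: its corners sit about 4–8 px (in the raw picture) below the projection. They are hard to see against black panel 4, but this view also shows the panel upright.
- **Other checks:** the tape, heat sink and capacitor look unmoved in the pictures. I did not measure the loose things' positions again, and the bottle and transformer were outside the last pictures. The arm finished drawn back and clear, with under 1 N on the wrist.

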